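# Find the tape lane with the right drag by feeler blade

## Task

Take the feeler blade by its orange grip and feel for the one lane of the grey tape dispenser whose hidden roll arm presses rightly: there the blade slides all the way in with a light, steady drag, while the other lanes are slack or bind. Push gently, never forcing the blade into a lane that binds or hard against the dispenser (keep it under 25 N), and leave the blade lying flat in the right lane, pushed fully home with its shoulder against the front face, let go. Leave the other things on the bench alone.

Things in the scene. Friction and masses are not known exactly. Their poses are not given: they have to be found in the camera images.
- blade: feeler blade: steel strip 20 wide, 5 mm thick, with an orange grip. Origin: underside, centred under the upright grip block; x to the tip, z up. Block 36 (x) x 14 mm (y), top 47 mm above the underside; pinch it across y, 30 mm up. Foot under it 40 x 28 x 5 mm. Ahead of it a shoulder plate, 40 wide, 26 mm high, front face at x = 34 mm; bare strip from there to the tip at x = 94 mm. 0.12 kg
- shoulder (a point): middle of the shoulder's front face, at the level of the blade's underside
- tip (a point): middle of the blade's tip edge, at the level of its underside
- dispenser: grey plastic tape dispenser, fixed; four lanes side by side, an amber tape roll over each. 130 deep (x), 152 mm wide (y), 98 mm high over the rolls, 54 mm at the front. Origin: centre of the underside; x points into the lanes; the front face with the lane mouths is at x = -65 mm, facing the robot. The lanes look alike; which one is right changes every time
- lane1 (a point): lane 1, leftmost (+y): middle of the mouth's lower edge, on the front face at lane floor level, 5 mm above the bench. Mouth 28 wide, 20 mm high; lane 110 mm deep; axes as the dispenser's. With the blade home its underside lies on the lane floor and its shoulder touches the front face, tip 60 mm in
- lane2 (a point): lane 2, next to lane 1 (pitch 36 mm): same point and sizes. In every lane, out of sight, a spring-loaded arm with a sloping nose (4 to 34 mm behind the mouth, then flat) presses down on what is pushed in. In the one right lane it presses with about 5 N: a steady drag of 3 to 9 N on the sliding blade
- lane3 (a point): lane 3, next to lane 2: same point and sizes. Of the three wrong lanes one is slack (drag under 1 N) and two bind: the resistance climbs past 12 N before the tip is 35 mm in, and goes on climbing
- lane4 (a point): lane 4, rightmost (-y): same point and sizes
- clip: small aluminium bulldog clip, 50 x 50 x 18 mm, lying flat; bystander
- mug: white ceramic mug, 82 mm wide, 95 mm high, with three capped black markers standing in it (135 mm high in all); bystander
- tape_roll: loose roll of amber tape lying flat, 60 mm across, 19 mm high; bystander
- tea_tin: green tin, 72 mm wide, 100 mm high; bystander
- bowl: blue bowl, 110 mm wide, 45 mm high; bystander
There are look-alikes about, which are no part of the job. Of the things like the blade, leave any that is red; of the rest the larger one is meant.

How it is judged (in metres and radians):
On the way:
1. the blade's tip has entered a lane by at least 10 mm (x of tip in the frame of dispenser between -0.055 and 0.02 m and y of tip in the frame of dispenser between -0.07 and 0.07 m and z of tip in the frame of dispenser below 0.022 m), for 0.1 s.
At the end, for the whole second after the job is handed in: The blade lies flat (0.08 rad) and straight (0.12 rad) in a lane, shoulder within 3 mm of the front face, underside within 5 mm of the lane floor, released, at rest, and pressed there by the lane's arm: 2.5 to 15 N between blade and dispenser (only the right lane gives this unforced) (x of shoulder in the frame of dispenser above -0.068 m and y of shoulder in the frame of dispenser between -0.066 and 0.066 m and z of each of shoulder, tip in the frame of dispenser below 0.01 m and angle between the x axis of blade and the x axis of dispenser, either way round below 0.12 rad and angle between blade's own z axis and vertical below 0.08 rad and contact force between blade and dispenser between 2.5 and 15 N and contact force between blade and the fingers below 0.05 N and linear speed of blade below 0.01 m/s); the robot touches nothing.
It fails at once if the blade is forced: more than 25 N between blade and dispenser (contact force between blade and dispenser above 25 N).
It fails at once if a loose bystander is disturbed (moved more than 15 mm) (distance of any of clip, mug, tape_roll, tea_tin, bowl from where it was at the start of the episode above 0.015 m).
It also fails if it takes over 67 s, if anything falls off the work surface, if the arm or the gripper's body presses on something with over 40 N, if the wrist force passes 120 N, or if a joint passes its speed limit or range.

## Robot

A 6-joint arm with a two-finger parallel gripper is mounted at the origin on the work surface. World frame = base frame: x ahead of the robot, y to its left, z up, the work surface at z = 0. Lengths are in m, angles in degrees, forces in N, time in s.
With the tool pointing down it reaches from about 0.35 to 0.975 m from the base axis. Payload 4.9 kg.
Tool frame: the origin (TCP) lies at the very end of the fingers, on their centre line; the grasp point (between the pads) lies 19 mm behind it; z points along the fingers, y is the line along which they close (so a half turn about z gives the same grasp; the last joint's range is limited). The gripper opens to 85 mm and grips with 20 to 120 N. Pads are 22 mm wide; open, the fingers measure 114 mm over their backs; the gripper's body (76 mm by 85 mm) begins 54 mm behind the grasp point. The pads swing forward as they close: fully open they stand 13 mm farther back than shut.
Start: joints at [-72.536, 3.019, 92.412, -0, 84.569, -6.818], TCP at [0.257, -0.57, 0.231] pointing down, gripper open.
Joint ranges: [-172.51, 172.51], [-57.92, 126.97], [3.15, 148.05], [-58.71, 238.71], [5.1, 150.11], [-179.66, 179.66]. Speed limits (degrees/s): [147.25, 147.25, 180, 180, 180, 180].

## Interface

Orientations are given as a 3x3 rotation matrix whose columns are the frame's x, y, z axes.
In Python, from station import env, cams gives the robot as it stands.
- The arm moves only by the tool arm_command, never from a script. Its argument "moves" is a list of rows, each a list of 3 entries, a list of its own where there are three numbers: the opening, from 0 (shut) to 1 (fully open), then the shift along the tool's x, y, z scaled (see below), then the turn, a rotation vector about the tool's x, y, z scaled (see below). In form: [[gripper, [tx, ty, tz], [wx, wy, wz]], ...]. A call has 1 to 8 rows; each row is the pose to reach, as a shift and turn from the pose commanded when the call began, along the tool's axes at that moment, turning the shorter way round; what a row does not reach only later rows make up. The controller multiplies each number of a shift by 300 mm and each number of a turn by pi rad. A row lasts 1/8 s, in which the tool goes at most 62.5 mm and 10.7 degrees, less where a joint would pass 70% of its speed; a pose out of reach is approached as far as the arm can. A call with a number of a shift or a turn outside -1 to 1 is refused whole. A call with a gripper value outside its range is refused whole. The fingers move at their own pace and stop on an object; "grip_force" is the grip in N (left out, the last holds). Time passes only in rows, so rows that repeat a pose let the fingers close. It gives the time, the measured TCP pose, the force, the opening and the grip force at its end, in the units of the state.
- env.get_obs(): the state, without advancing time (a new reading comes with each control period).
- cams.read_camera(name): name is "scene" or "top" or "wrist"; returns the picture (480x640x3 uint8, red, green, blue); there is no depth.
- cams.calibration(name): a dict with "fx", "fy", "cx", "cy" (pixels), "pose" (4x4, takes a point from camera to world coordinates). Camera axes: x right, y down, z forward; pixel columns grow to the right and rows downward; lengths in m; the calibration is good to about 2 mm. A picture is of the moment at which its call begins: read the wrist's pose just before it. calibration takes no time and is no camera call; for the wrist camera it gives the pose at the moment of the call.
- env.finish_job(): hands the job in; it is judged then, once.
Trained networks look in the newest picture that a camera, given by its name, has taken for a name from the list of things; names that differ only in an ending like _2 or _b are one class to them, and where a whole thing is asked for, a point or a joint stands for the part that bears it (a point fixed in the world has none). Each returns a list of dicts, best first, with "conf" (0 to 1); they miss things now and then, are a little off and sometimes report something else, mostly with a low value. They report only what shows in the picture. A call takes as long as a camera call. They do not tell look-alikes from the thing itself.
- cams.recognise(camera, query): "location" ([column, row] in pixels, amid what is visible of it).
- cams.trace(camera, query): "region" (480x640 bool, what is visible of it) and "location" ([column, row] in pixels, amid what is visible of it).
- cams.spot_point(camera, query): "location" ([column, row] in pixels: a listed point, or the origin of a listed thing).
The state is a dict: "time_s": time; "joint_positions": joint angles; "qvel": joint speeds; "tau": joint torques, N m; "tool_pos": TCP position; "orientation": TCP orientation; "wrist_force": force on the tool from outside, world axes, zero at the start; "torque": the same for the moment, N m; "opening": finger opening in m; "gripper_force": force on a finger pad.
Only numpy, scipy, OpenCV 4.12 (cv2) and the standard library are available. Lean on these libraries where they do the work, as an engineer would, in place of code of your own. Each camera call takes 0.05 s, during which the arm holds its last target. There are 200 camera calls.

## Working session

There is one attempt and no reset: what is moved stays moved. The work goes in short steps, Python scripts to look and compute and a tool call to move; the robot and the scene stay as the last step left them, time stands still between calls to the robot, and variables do not carry over. Pictures are saved under pics/ and viewed, at most 10 in all, crops included, and the job is handed in when it is done.

Besides the shell and the picture viewer there is one more tool, called after "Emit:" by a JSON object that holds its "name" and its "arguments", one argument or row to a line. arm_command: Moves the arm, as the interface text tells. Its arguments: {"type":"object","properties":{"moves":{"type":"array","items":{"type":"array"}},"grip_force":{"type":"number"}},"required":["moves"]}

```bash
mkdir -p pics; ls; cat > h.py <<'E'
import numpy as np, cv2
from station import env, cams
def ray(cam,px,z):
    c=cams.calibration(cam);P=np.array(c["pose"])
    d=P[:3,:3]@np.array([(px[0]-c["cx"])/c["fx"],(px[1]-c["cy"])/c["fy"],1.])
    o=P[:3,3];return o+d*(z-o[2])/d[2]
def proj(cam,p):
    c=cams.calibration(cam);P=np.array(c["pose"])
    q=P[:3,:3].T@(np.array(p)-P[:3,3]);return q[:2]/q[2]*[c["fx"],c["fy"]]+[c["cx"],c["cy"]]
def save(cam,name):
    im=cams.read_camera(cam);cv2.imwrite("pics/"+name,im[:,:,::-1]);return im
E
python3 - <<'E'
from h import *
o=env.get_obs();print(o)
for c in("top","scene"):
    save(c,c+"0.png")
    print(c,np.array(cams.calibration(c)["pose"]).round(3).tolist())
    for q in("blade","dispenser","clip","mug","tape_roll","tea_tin","bowl"):
        print(c,q,[(np.round(r["location"],1).tolist(),round(r["conf"],2),ray(c,r["location"],0.02)[:2].round(3).tolist()) for r in cams.recognise(c,q)][:4])
    for q in("blade","shoulder","tip","lane1","lane2","lane3","lane4","dispenser"):
        z=.005 if "lane" in q else 0
        print(c,"pt",q,[(np.round(r["location"],1).tolist(),round(r["conf"],2),ray(c,r["location"],z)[:2].round(4).tolist()) for r in cams.spot_point(c,q)][:4])
E
```

```text
pics
{'time_s': 0.0, 'joint_positions': array([-7.25382497e+01,  3.05735923e+00,  9.24927527e+01, -1.69464709e-03,
        8.45692830e+01, -6.81661556e+00]), 'qvel': array([ 0.0254947 , -0.02348621,  0.03476299, -0.03117554, -0.08159601,
       -0.01059509]), 'tau': array([ 7.21324377e-04, -3.93685341e+01, -3.70173061e+01, -1.44843816e-04,
        6.96506948e-03, -1.05076012e-06]), 'tool_pos': array([ 0.25679911, -0.56911365,  0.23005505]), 'orientation': array([[ 9.11557501e-01,  4.11172099e-01, -6.53381249e-04],
       [ 4.11172560e-01, -9.11555379e-01,  1.97896914e-03],
       [ 2.18103703e-04, -2.07259661e-03, -9.99997828e-01]]), 'wrist_force': array([ 0.18029999, -0.32752732,  0.0889571 ]), 'torque': array([-0.02045751, -0.00982071, -0.01270995]), 'gripper_force': 0.0, 'opening': 0.08564780078238333}
top [[0.001, -0.999, 0.045, 0.525], [-1.0, -0.001, -0.007, 0.05], [0.007, -0.045, -0.999, 1.249], [0.0, 0.0, 0.0, 1.0]]
top blade [([212.0, 292.4], 0.94, [0.473, 0.291]), ([189.6, 354.6], 0.9, [0.347, 0.336]), ([145.1, 297.3], 0.64, [0.463, 0.428])]
top dispenser [([338.9, 220.8], 0
[... 2337 characters left out ...]
36.9, 160.7], 0.96, [0.4323, 0.4323]), ([388.1, 174.3], 0.66, [0.4448, 0.2892]), ([398.0, 146.4], 0.45, [0.3588, 0.3452])]
scene pt shoulder [([391.9, 180.7], 0.74, [0.4675, 0.2925]), ([440.3, 170.9], 0.74, [0.4674, 0.4289]), ([394.6, 141.5], 0.55, [0.3396, 0.3415])]
scene pt tip [([449.9, 188.4], 0.96, [0.5279, 0.433]), ([382.3, 138.7], 0.74, [0.3215, 0.3112]), ([400.6, 202.4], 0.61, [0.5394, 0.2931])]
scene pt lane1 [([284.5, 229.5], 0.96, [0.5514, -0.017])]
scene pt lane2 [([284.5, 229.5], 0.96, [0.5514, -0.017])]
scene pt lane3 [([284.5, 229.5], 0.96, [0.5514, -0.017])]
scene pt lane4 [([284.5, 229.5], 0.96, [0.5514, -0.017])]
scene pt dispenser [([315.3, 253.7], 0.86, [0.6341, 0.0428])]
```

View pics/top0.png

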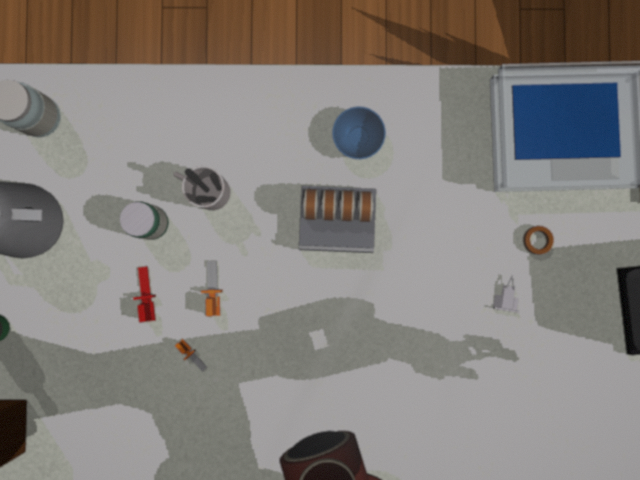

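```bash
python3 - <<'E'
import cv2
a=cv2.imread("pics/top0.png");cv2.imwrite("pics/c.png",cv2.resize(a[240:390,120:270],(600,600),interpolation=cv2.INTER_CUBIC))
E
```

```text
(no output)
```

View pics/c.png

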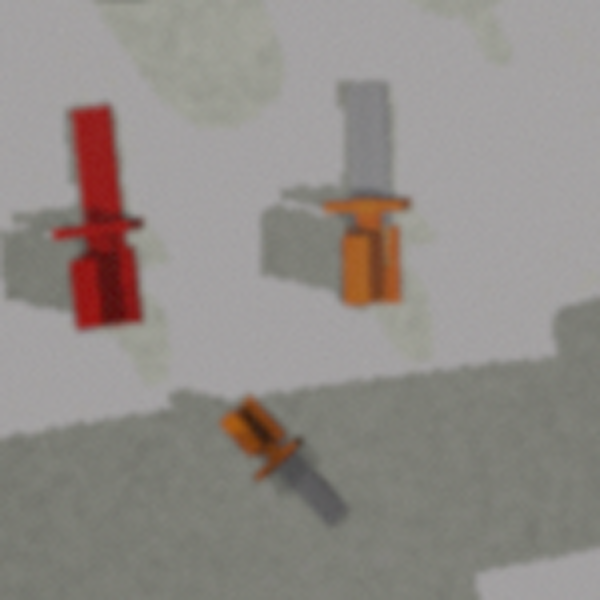

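Look-alikes: red one at (146,295), which is excluded by colour. That leaves a small orange one at (188,352) and a large orange one at (212,292). The crop shows the last is larger and not red, so it is the blade. It lies nearly along +x at about (0.444, 0.292). The dispenser is at (338,220), nearly square to the world axes.

Emit:
{"name": "arm_command", "arguments": {
  "moves": [
    [1, [0.826, -0.615, -0.067], [0, 0, 0.135]],
    [1, [0.826, -0.615, -0.067], [0, 0, 0.135]],
    [1, [0.826, -0.615, -0.067], [0, 0, 0.135]],
    [1, [0.826, -0.615, -0.067], [0, 0, 0.135]],
    [1, [0.826, -0.615, -0.067], [0, 0, 0.135]],
    [1, [0.826, -0.615, -0.067], [0, 0, 0.135]]
  ]
}}

```text
time_s: 2.35
tool_pos: [0.4087, -0.2968, 0.2522]
orientation: [[1.0, 0.006, 0.001], [0.006, -1.0, -0.001], [0.001, 0.001, -1.0]]
wrist_force: [-0.3, -0.4, -0.3]
opening: 0.0855
gripper_force: 0.0
```

Emit:
{"name": "arm_command", "arguments": {
  "moves": [
    [1, [0.05, -1, 0], [0, 0, 0]],
    [1, [0.05, -1, 0], [0, 0, 0]],
    [1, [0.05, -1, 0], [0, 0, 0]],
    [1, [0.05, -1, 0], [0, 0, 0]],
    [1, [0.05, -1, 0], [0, 0, 0]],
    [1, [0.05, -1, 0], [0, 0, 0]],
    [1, [0.05, -1, 0], [0, 0, 0]]
  ]
}}

```text
time_s: 3.22
tool_pos: [0.4222, -0.0005, 0.2514]
orientation: [[1.0, -0.001, -0.0], [-0.001, -1.0, -0.001], [-0.0, 0.001, -1.0]]
wrist_force: [-0.6, 0.6, 0.3]
opening: 0.0851
gripper_force: 0.0
```

```bash
cat > look.py <<'E'
from h import *
import sys
save("wrist",sys.argv[1]);print(env.get_obs()["tool_pos"].round(4),np.array(cams.calibration("wrist")["pose"]).round(3).tolist())
for a in sys.argv[2:]:
    q,z=a.split(":")
    print(q,[(np.round(r["location"],1).tolist(),round(r["conf"],2),ray("wrist",r["location"],float(z))[:2].round(4).tolist()) for r in cams.spot_point("wrist",q)][:5])
E
python3 look.py w1.png lane1:.005 dispenser:0
```

```text
[ 0.4222 -0.0009  0.2514] [[-0.001, -0.956, -0.294, 0.496], [-1.0, 0.001, -0.0, -0.0], [0.001, 0.294, -0.956, 0.394], [0.0, 0.0, 0.0, 1.0]]
lane1 [([229.2, 66.3], 0.98, [0.5585, 0.0925]), ([263.9, 70.1], 0.97, [0.555, 0.0579]), ([334.7, 68.9], 0.9, [0.556, -0.0134]), ([300.8, 69.2], 0.61, [0.5557, 0.0207])]
dispenser [([336.5, 69.6], 0.21, [0.5561, -0.0155])]
```

Emit:
{"name": "arm_command", "arguments": {
  "moves": [
    [1, [0.05, -0.95, 0], [0, 0, 0]],
    [1, [0.05, -0.95, 0], [0, 0, 0]],
    [1, [0.05, -0.95, 0], [0, 0, 0]],
    [1, [0.05, -0.95, 0], [0, 0, 0]],
    [1, [0.05, -0.95, 0], [0, 0, 0]],
    [1, [0.05, -0.95, 0], [0, 0, 0]],
    [1, [0.05, -0.95, 0], [0, 0, 0]]
  ]
}}

```text
time_s: 4.25
tool_pos: [0.4377, 0.2841, 0.2511]
orientation: [[1.0, -0.002, -0.0], [-0.002, -1.0, -0.001], [-0.0, 0.001, -1.0]]
wrist_force: [0.5, -0.1, -0.2]
opening: 0.0854
gripper_force: 0.0
```

```bash
python3 look.py w2.png blade:0 shoulder:0 tip:0
```

```text
[0.4377 0.2839 0.2513] [[-0.001, -0.956, -0.294, 0.512], [-1.0, 0.001, -0.0, 0.284], [0.001, 0.294, -0.956, 0.394], [0.0, 0.0, 0.0, 1.0]]
blade [([316.5, 195.4], 0.97, [0.4424, 0.2907]), ([265.0, 265.9], 0.83, [0.3573, 0.353]), ([194.3, 205.3], 0.83, [0.4312, 0.4298])]
shoulder [([313.9, 163.1], 0.88, [0.4781, 0.2935]), ([310.4, 103.7], 0.71, [0.5391, 0.2967]), ([278.4, 278.3], 0.65, [0.3412, 0.3377])]
tip [([173.5, 118.8], 0.72, [0.5243, 0.4422]), ([301.6, 301.0], 0.7, [0.3106, 0.3103]), ([311.4, 105.5], 0.55, [0.5373, 0.2959])]
```

View pics/w1.png

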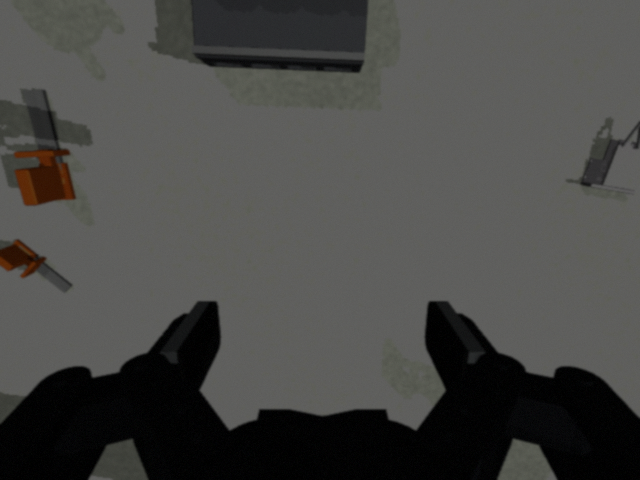

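View pics/w2.png

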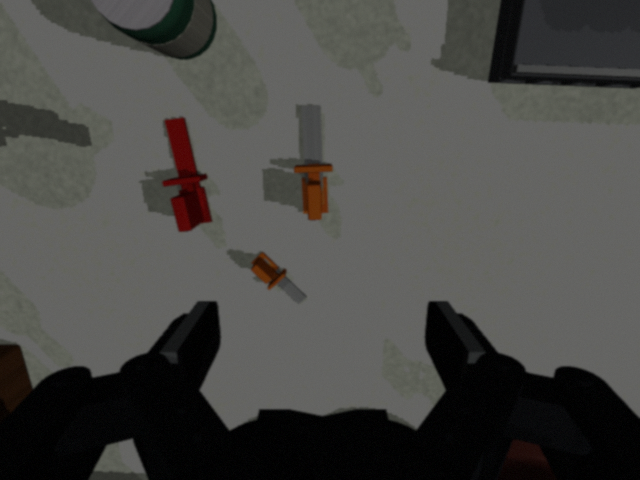

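W1: dispenser front lower edge runs from (207,66) to (362,72), so it is slightly turned. W2: the large orange blade has its block at (316,195) and tip at (311,105).

Emit:
{"name": "arm_command", "arguments": {
  "moves": [
    [1, [0.016, -0.025, 0.45], [0, 0, -0.02]],
    [1, [0.016, -0.025, 0.45], [0, 0, -0.02]],
    [1, [0.016, -0.025, 0.45], [0, 0, -0.02]],
    [1, [0.016, -0.025, 0.45], [0, 0, -0.02]]
  ]
}}

```text
time_s: 4.95
tool_pos: [0.4425, 0.2927, 0.1173]
orientation: [[0.998, 0.062, 0.0], [0.062, -0.998, 0.0], [0.0, -0.0, -1.0]]
wrist_force: [0.2, -1.9, 1.0]
opening: 0.0856
gripper_force: 0.0
```

```bash
python3 look.py w3.png blade:0 shoulder:0 tip:0
python3 - <<'E'
from h import *
im=cv2.imread("pics/w3.png")
# steel strip centre & grip block mask
r=cams.trace("wrist","blade")
for k in r[:2]:
    m=k["region"];ys,xs=np.nonzero(m);print(k["location"],k["conf"],xs.min(),xs.max(),ys.min(),ys.max())
    for y in range(ys.min(),ys.max(),12):
        x=np.nonzero(m[y])[0]
        if len(x): print(y,x.min(),x.max(),im[y,int(x.mean())].tolist())
E
```

```text
[0.4435 0.2933 0.119 ] [[0.063, -0.955, -0.29, 0.517], [-0.998, -0.061, -0.017, 0.298], [-0.001, 0.291, -0.957, 0.262], [0.0, 0.0, 0.0, 1.0]]
blade [([145.2, 231.9], 0.95, [0.4351, 0.4315]), ([325.6, 229.4], 0.84, [0.4461, 0.2919]), ([242.1, 326.0], 0.62, [0.3574, 0.3566])]
shoulder [([322.9, 184.5], 0.85, [0.4806, 0.2963]), ([136.2, 190.0], 0.82, [0.4676, 0.4358]), ([263.8, 342.4], 0.71, [0.3427, 0.3382])]
tip [([293.4, 371.5], 0.94, [0.315, 0.3117]), ([328.2, 97.0], 0.91, [0.5412, 0.2965]), ([117.6, 107.4], 0.83, [0.5251, 0.4435])]
[327.4, 194.1] 0.98 296 354 98 275
98 328 337 [82, 87, 85]
110 312 340 [74, 75, 74]
122 312 340 [77, 76, 75]
134 312 339 [77, 79, 77]
146 311 339 [77, 77, 76]
158 310 338 [77, 78, 77]
170 310 338 [77, 78, 77]
182 311 338 [52, 53, 51]
194 296 354 [13, 50, 105]
206 306 342 [13, 47, 105]
218 304 342 [6, 17, 40]
230 305 341 [11, 50, 106]
242 304 342 [14, 53, 107]
254 305 340 [10, 51, 106]
266 312 333 [12, 51, 107]
[252.4, 343.8] 0.65 222 300 306 378
306 240 243 [44, 54, 72]
318 225 255 [3, 20, 49]
330 225 263 [1, 19, 51]
342 226 274 [6, 23, 53]
354 238 286 [68, 75, 75]
366 275 298 [77, 77, 76]
```

View pics/w3.png

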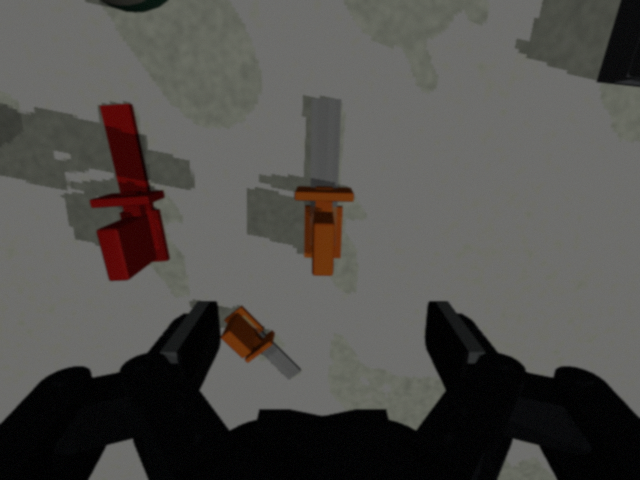

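W3: blade block top runs from (323,213) to (323,275) and the strip tip is at (326,97). It is almost aligned with the tool, and the block lies between the fingers.

```bash
python3 - <<'E'
from h import *
print([ray("wrist",p,.005).round(4)[:2].tolist() for p in((326.2,97),(326,110),(324,170))])
print([ray("wrist",p,.047).round(4)[:2].tolist() for p in((324,213),(322.5,275))])
print(ray("wrist",(325,186),.026).round(4))
E
```

```text
[[0.5403, 0.2978], [0.5319, 0.2974], [0.4913, 0.2961]]
[[0.469, 0.2948], [0.4272, 0.293]]
[0.4828 0.2949 0.026 ]
```

Emit:
{"name": "arm_command", "arguments": {
  "grip_force": 60,
  "moves": [
    [1, [0.012, -0.001, 0.2], [0, 0, 0.007]],
    [1, [0.012, -0.001, 0.36], [0, 0, 0.007]],
    [1, [0.012, -0.001, 0.36], [0, 0, 0.007]],
    [1, [0.012, -0.001, 0.36], [0, 0, 0.007]],
    [0, [0.012, -0.001, 0.36], [0, 0, 0.007]],
    [0, [0.012, -0.001, 0.36], [0, 0, 0.007]],
    [0, [0.012, -0.001, 0.36], [0, 0, 0.007]],
    [0, [0.012, -0.001, 0.36], [0, 0, 0.007]]
  ]
}}

```text
time_s: 6.2
tool_pos: [0.4458, 0.2934, 0.0089]
orientation: [[0.999, 0.041, 0.001], [0.041, -0.999, 0.0], [0.001, -0.0, -1.0]]
wrist_force: [-4.2, -1.9, 4.2]
opening: 0.0137
gripper_force: 58.2
```

Emit:
{"name": "arm_command", "arguments": {
  "moves": [
    [0, [0, 0, 0], [0, 0, 0]],
    [0, [0, 0, 0], [0, 0, 0]]
  ]
}}

```text
time_s: 6.45
tool_pos: [0.446, 0.2936, 0.0089]
orientation: [[0.999, 0.04, 0.001], [0.04, -0.999, 0.0], [0.001, -0.0, -1.0]]
wrist_force: [0.3, -0.3, 3.9]
opening: 0.0133
gripper_force: 59.1
```

Emit:
{"name": "arm_command", "arguments": {
  "moves": [
    [0, [0, 0, -0.1], [0, 0, 0]],
    [0, [-0.07, 0, -0.2], [0, 0, 0]],
    [0, [-0.07, 0.3, -0.2], [0, 0, 0.01]],
    [0, [-0.07, 0.5, -0.2], [0, 0, 0.02]],
    [0, [-0.07, 0.79, -0.2], [0, 0, 0.02]],
    [0, [-0.07, 0.79, -0.2], [0, 0, 0.02]],
    [0, [-0.07, 0.79, -0.2], [0, 0, 0.02]]
  ]
}}

```text
time_s: 7.32
tool_pos: [0.4337, 0.0531, 0.0678]
orientation: [[1.0, -0.028, -0.001], [-0.028, -1.0, -0.0], [-0.001, 0.0, -1.0]]
wrist_force: [-0.2, 0.7, -0.9]
opening: 0.0135
gripper_force: 59.0
```

```bash
python3 - <<'E'
import cv2
a=cv2.imread("pics/w1.png");c=a[20:90,180:380];c=cv2.convertScaleAbs(c,alpha=2.2)
cv2.imwrite("pics/w1c.png",cv2.resize(c,(800,280),interpolation=cv2.INTER_CUBIC))
E
```

```text
(no output)
```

View pics/w1c.png

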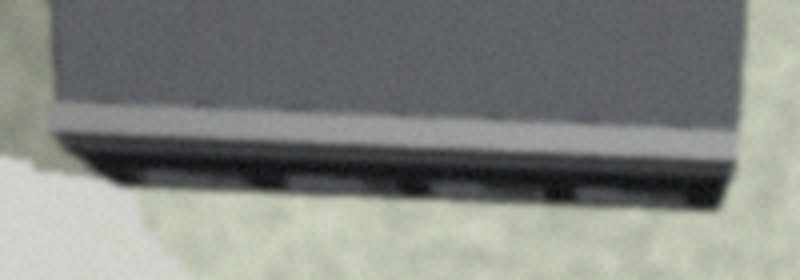

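W1c: the lower front edge of the dispenser runs from (212,66) to (360,72.5) in the full picture, and the top front edge from (192,52.5) to (364,60.5).

```bash
python3 - <<'E'
from h import *
c=cams.calibration("wrist");P=np.array([[-0.001,-0.956,-0.294,0.496],[-1.0,0.001,-0.0,-0.0],[0.001,0.294,-0.956,0.394]])
def r(p,z):
    d=P[:,:3]@[(p[0]-c["cx"])/c["fx"],(p[1]-c["cy"])/c["fy"],1];o=P[:,3];return (o+d*(z-o[2])/d[2]).round(4)[:2]
for p,z in(((211.75,66.25),0),((360,72.5),0),((192,52.5),.054),((363.75,60.5),.054),((229,66.3),.005),((335,69),.005)):print(p,z,r(p,z))
for k in ("top","scene"):
    for q in("dispenser",):
        t=cams.trace(k,q)[0]["region"].astype(np.uint8);cs=max(cv2.findContours(t,0,1)[0],key=cv2.contourArea)
        print(k,cv2.minAreaRect(cs),cv2.approxPolyDP(cs,4,True)[:,0].tolist())
E
```

```text
(211.75, 66.25) 0 [0.5593 0.1122]
(360, 72.5) 0 [ 0.5533 -0.0387]
(192, 52.5) 0.054 [0.5615 0.113 ]
(363.75, 60.5) 0.054 [ 0.5551 -0.0364]
(229, 66.3) 0.005 [0.5584 0.0935]
(335, 69) 0.005 [ 0.5559 -0.013 ]Traceback (most recent call last):
  File "<stdin>", line 8, in <module>
IndexError: list index out of range
```

Emit:
{"name": "arm_command", "arguments": {
  "moves": [
    [0, [0.04, -0.026, 0.1], [0, 0, 0.004]],
    [0, [0.059, -0.026, 0.173], [0, 0, 0.004]],
    [0, [0.059, -0.026, 0.173], [0, 0, 0.004]],
    [0, [0.059, -0.026, 0.173], [0, 0, 0.004]]
  ]
}}

```text
time_s: 7.88
tool_pos: [0.4521, 0.0639, 0.0169]
orientation: [[0.999, -0.033, 0.0], [-0.033, -0.999, 0.0], [0.0, -0.0, -1.0]]
wrist_force: [0.1, -0.1, -0.7]
opening: 0.0132
gripper_force: 59.1
```

```bash
python3 look.py w4.png lane2:.005 tip:.007 shoulder:.007; python3 -c "
import cv2
a=cv2.convertScaleAbs(cv2.imread('pics/w4.png'),alpha=2);cv2.imwrite('pics/w4b.png',a)"
```

```text
[0.4525 0.0637 0.0174] [[-0.033, -0.956, -0.293, 0.526], [-0.999, 0.031, 0.01, 0.062], [-0.0, 0.293, -0.956, 0.16], [0.0, 0.0, 0.0, 1.0]]
lane2 [([239.3, 48.0], 0.89, [0.5591, 0.0933]), ([517.6, 46.0], 0.79, [0.5562, -0.0167]), ([334.1, 49.4], 0.7, [0.5574, 0.0558]), ([423.1, 45.7], 0.58, [0.5575, 0.0206])]
tip [([324.9, 83.2], 0.6, [0.545, 0.0597])]
shoulder [([323.1, 229.4], 0.76, [0.4842, 0.0623])]
```

View pics/w4b.png

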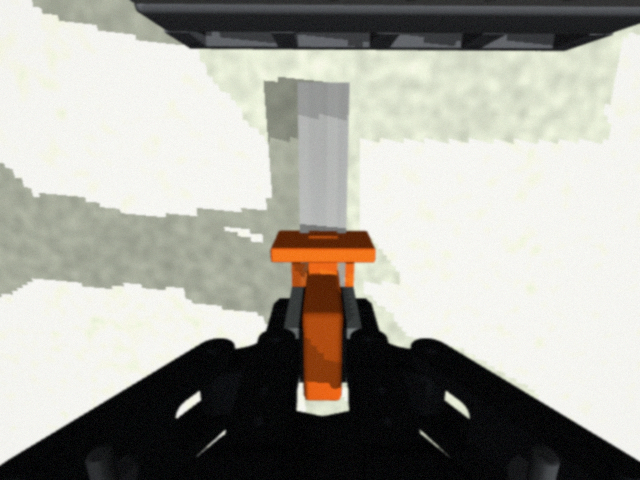

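W4b: blade strip with tip at (325,83) and mouths at (239,48), (334,49), (423,46) and (518,46). The tip needs about 3.5 mm to the right for lane 2.

Emit:
{"name": "arm_command", "arguments": {
  "moves": [
    [0, [0, 0.012, 0.007], [0, 0, 0]],
    [0, [0.015, 0.012, 0.007], [0, 0, 0]],
    [0, [0.03, 0.012, 0.007], [0, 0, 0]],
    [0, [0.04, 0.012, 0.007], [0, 0, 0]],
    [0, [0.047, 0.012, 0.007], [0, 0, 0]],
    [0, [0.054, 0.012, 0.007], [0, 0, 0]],
    [0, [0.061, 0.012, 0.007], [0, 0, 0]],
    [0, [0.068, 0.012, 0.007], [0, 0, 0]]
  ]
}}

```text
time_s: 9.07
tool_pos: [0.4724, 0.0589, 0.0144]
orientation: [[0.999, -0.035, -0.0], [-0.035, -0.999, 0.0], [-0.0, -0.0, -1.0]]
wrist_force: [-0.9, 0.5, -0.6]
opening: 0.0135
gripper_force: 59.1
```

Emit:
{"name": "arm_command", "arguments": {
  "moves": [
    [0, [0.007, 0, 0], [0, 0, 0]],
    [0, [0.014, 0, 0], [0, 0, 0]],
    [0, [0.02, 0, 0], [0, 0, 0]],
    [0, [0.027, 0, 0], [0, 0, 0]]
  ]
}}

```text
time_s: 9.57
tool_pos: [0.4805, 0.0586, 0.0144]
orientation: [[0.999, -0.035, -0.0], [-0.035, -0.999, 0.0], [-0.0, -0.0, -1.0]]
wrist_force: [-0.3, -0.4, -2.2]
opening: 0.0138
gripper_force: 59.1
```

Emit:
{"name": "arm_command", "arguments": {
  "moves": [
    [0, [0.007, 0, 0], [0, 0, 0]],
    [0, [0.014, 0, 0], [0, 0, 0]],
    [0, [0.02, 0, 0], [0, 0, 0]]
  ]
}}

```text
time_s: 9.95
tool_pos: [0.4865, 0.0583, 0.0144]
orientation: [[0.999, -0.035, -0.0], [-0.035, -0.999, 0.0], [-0.0, -0.0, -1.0]]
wrist_force: [-0.7, 0.8, -1.4]
opening: 0.0136
gripper_force: 59.1
```

Emit:
{"name": "arm_command", "arguments": {
  "moves": [
    [0, [0.007, 0, 0], [0, 0, 0]],
    [0, [0.014, 0, 0], [0, 0, 0]],
    [0, [0.02, 0, 0], [0, 0, 0]]
  ]
}}

```text
time_s: 10.32
tool_pos: [0.4899, 0.0583, 0.0141]
orientation: [[0.999, -0.035, -0.007], [-0.035, -0.999, 0.0], [-0.007, 0.0, -1.0]]
wrist_force: [-12.2, -0.1, 8.9]
opening: 0.0133
gripper_force: 60.3
```

Emit:
{"name": "arm_command", "arguments": {
  "moves": [
    [0, [0.006, 0, 0], [0, 0, 0]],
    [0, [0.012, 0, 0], [0, 0, 0]]
  ]
}}

```text
time_s: 10.58
tool_pos: [0.4933, 0.0583, 0.0141]
orientation: [[0.999, -0.035, -0.008], [-0.035, -0.999, 0.0], [-0.008, 0.0, -1.0]]
wrist_force: [-13.3, 0.5, 9.8]
opening: 0.0129
gripper_force: 60.3
```

Emit:
{"name": "arm_command", "arguments": {
  "moves": [
    [0, [0.006, 0, 0], [0, 0, 0]],
    [0, [0.012, 0, 0], [0, 0, 0]]
  ]
}}

```text
time_s: 10.82
tool_pos: [0.4967, 0.0582, 0.0141]
orientation: [[0.999, -0.034, -0.008], [-0.034, -0.999, 0.0], [-0.008, -0.0, -1.0]]
wrist_force: [-14.7, 0.1, 10.4]
opening: 0.0134
gripper_force: 60.5
```

Lane 2 went from 0 to 12 N at about 22 mm and climbed to 14.7 N by 31 mm, so it binds. I back out and try lane 3.

Emit:
{"name": "arm_command", "arguments": {
  "moves": [
    [0, [-0.04, 0, 0], [0, 0, 0]],
    [0, [-0.1, 0, -0.002], [0, 0, 0]],
    [0, [-0.16, 0, -0.003], [0, 0, 0]],
    [0, [-0.16, 0, -0.003], [0, 0, 0]],
    [0, [-0.16, 0.12, -0.003], [0, 0, 0]],
    [0, [-0.16, 0.12, -0.003], [0, 0, 0]],
    [0, [-0.16, 0.12, -0.003], [0, 0, 0]]
  ]
}}

```text
time_s: 11.7
tool_pos: [0.451, 0.0236, 0.0155]
orientation: [[0.999, -0.036, 0.001], [-0.036, -0.999, 0.0], [0.001, -0.0, -1.0]]
wrist_force: [-0.2, 0.5, -1.3]
opening: 0.0133
gripper_force: 59.2
```

```bash
python3 look.py w5.png lane3:.005 tip:.006 shoulder:.006; python3 -c "
from h import *
print(env.get_obs()['wrist_force'])"
```

```text
[0.4508 0.0239 0.0154] [[-0.034, -0.955, -0.293, 0.525], [-0.999, 0.032, 0.01, 0.022], [-0.0, 0.293, -0.956, 0.158], [0.0, 0.0, 0.0, 1.0]]
lane3 [([227.4, 46.7], 0.71, [0.5572, 0.0578]), ([137.1, 46.4], 0.7, [0.5585, 0.093]), ([412.2, 43.4], 0.62, [0.556, -0.0141]), ([324.1, 47.0], 0.61, [0.5558, 0.0202])]
tip [([323.1, 81.6], 0.89, [0.5432, 0.0211])]
shoulder [([321.4, 228.9], 0.84, [0.4826, 0.0238]), ([325.7, 82.1], 0.17, [0.5429, 0.0201])]
[-1.01687009  0.13516071 -1.95020618]
```

Emit:
{"name": "arm_command", "arguments": {
  "moves": [
    [0, [0.03, 0, 0], [0, 0, 0]],
    [0, [0.04, 0, 0], [0, 0, 0]],
    [0, [0.047, 0, 0], [0, 0, 0]],
    [0, [0.055, 0, 0], [0, 0, 0]],
    [0, [0.065, 0, 0], [0, 0, 0]],
    [0, [0.075, 0, 0], [0, 0, 0]],
    [0, [0.085, 0, 0], [0, 0, 0]],
    [0, [0.095, 0, 0], [0, 0, 0]]
  ]
}}

```text
time_s: 12.9
tool_pos: [0.4791, 0.0226, 0.0153]
orientation: [[0.999, -0.035, -0.0], [-0.035, -0.999, 0.0], [-0.0, -0.0, -1.0]]
wrist_force: [-0.8, -0.3, -1.3]
opening: 0.0132
gripper_force: 59.3
```

Emit:
{"name": "arm_command", "arguments": {
  "moves": [
    [0, [0.006, 0, 0], [0, 0, 0]],
    [0, [0.012, 0, 0], [0, 0, 0]],
    [0, [0.018, 0, 0], [0, 0, 0]],
    [0, [0.024, 0, 0], [0, 0, 0]]
  ]
}}

```text
time_s: 13.4
tool_pos: [0.4853, 0.0224, 0.0148]
orientation: [[0.999, -0.035, -0.002], [-0.035, -0.999, 0.0], [-0.002, -0.0, -1.0]]
wrist_force: [-1.0, 0.0, -3.3]
opening: 0.0136
gripper_force: 59.2
```

Emit:
{"name": "arm_command", "arguments": {
  "moves": [
    [0, [0.006, 0, 0], [0, 0, 0]],
    [0, [0.012, 0, 0], [0, 0, 0]]
  ]
}}

```text
time_s: 13.65
tool_pos: [0.4876, 0.0224, 0.0144]
orientation: [[0.999, -0.035, -0.005], [-0.035, -0.999, 0.0], [-0.005, -0.0, -1.0]]
wrist_force: [-10.7, 0.3, 3.0]
opening: 0.0132
gripper_force: 59.7
```

Emit:
{"name": "arm_command", "arguments": {
  "moves": [
    [0, [0.004, 0, 0], [0, 0, 0]],
    [0, [0.008, 0, 0], [0, 0, 0]]
  ]
}}

```text
time_s: 13.9
tool_pos: [0.488, 0.0224, 0.0144]
orientation: [[0.999, -0.034, -0.011], [-0.034, -0.999, 0.0], [-0.011, -0.0, -1.0]]
wrist_force: [-19.2, -0.3, 10.9]
opening: 0.0139
gripper_force: 60.9
```

Lane 3 binds harder: 19 N at 24 mm. I back out now and go to lane 4.

Emit:
{"name": "arm_command", "arguments": {
  "moves": [
    [0, [-0.03, 0, 0], [0, 0, 0]],
    [0, [-0.09, 0, 0], [0, 0, 0]],
    [0, [-0.14, 0, 0], [0, 0, 0]],
    [0, [-0.14, 0, 0], [0, 0, 0]],
    [0, [-0.14, 0.12, 0], [0, 0, 0]],
    [0, [-0.14, 0.12, 0], [0, 0, 0]],
    [0, [-0.14, 0.12, 0], [0, 0, 0]]
  ]
}}

```text
time_s: 14.78
tool_pos: [0.4498, -0.0124, 0.0158]
orientation: [[0.999, -0.036, 0.002], [-0.036, -0.999, 0.0], [0.002, -0.0, -1.0]]
wrist_force: [-0.3, 0.2, -0.3]
opening: 0.0132
gripper_force: 59.6
```

```bash
python3 look.py w6.png lane4:.005 tip:.006 shoulder:.006
```

```text
[ 0.4495 -0.0122  0.0156] [[-0.034, -0.956, -0.293, 0.523], [-0.999, 0.032, 0.01, -0.014], [-0.0, 0.293, -0.956, 0.158], [0.0, 0.0, 0.0, 1.0]]
lane4 [([320.4, 48.1], 0.96, [0.5541, -0.0143]), ([46.8, 47.6], 0.87, [0.5578, 0.0924]), ([136.4, 47.3], 0.7, [0.5568, 0.0574]), ([228.1, 47.4], 0.55, [0.5556, 0.0216])]
tip [([320.7, 82.1], 0.65, [0.5416, -0.0139])]
shoulder [([322.5, 230.7], 0.74, [0.4802, -0.0126])]
```

Emit:
{"name": "arm_command", "arguments": {
  "moves": [
    [0, [0.03, 0.003, 0], [0, 0, 0]],
    [0, [0.04, 0.003, 0], [0, 0, 0]],
    [0, [0.047, 0.003, 0], [0, 0, 0]],
    [0, [0.057, 0.003, 0], [0, 0, 0]],
    [0, [0.067, 0.003, 0], [0, 0, 0]],
    [0, [0.08, 0.003, 0], [0, 0, 0]],
    [0, [0.09, 0.003, 0], [0, 0, 0]],
    [0, [0.1, 0.003, 0], [0, 0, 0]]
  ]
}}

```text
time_s: 15.98
tool_pos: [0.479, -0.0144, 0.0153]
orientation: [[0.999, -0.035, 0.0], [-0.035, -0.999, -0.0], [0.0, 0.0, -1.0]]
wrist_force: [0.6, -0.4, -1.8]
opening: 0.0132
gripper_force: 59.6
```

Emit:
{"name": "arm_command", "arguments": {
  "moves": [
    [0, [0.006, 0, 0], [0, 0, 0]],
    [0, [0.012, 0, 0], [0, 0, 0]],
    [0, [0.012, 0, 0], [0, 0, 0]]
  ]
}}

```text
time_s: 16.35
tool_pos: [0.4821, -0.0144, 0.015]
orientation: [[0.999, -0.035, -0.001], [-0.035, -0.999, 0.0], [-0.001, -0.0, -1.0]]
wrist_force: [-0.1, -0.1, -3.5]
opening: 0.0132
gripper_force: 59.5
```

Tip is about 20 mm in. I go on in 2–3 mm steps.

Emit:
{"name": "arm_command", "arguments": {
  "moves": [
    [0, [0.005, 0, 0], [0, 0, 0]],
    [0, [0.01, 0, 0], [0, 0, 0]]
  ]
}}

```text
time_s: 16.6
tool_pos: [0.4845, -0.0144, 0.0147]
orientation: [[0.999, -0.035, -0.002], [-0.035, -0.999, 0.0], [-0.002, -0.0, -1.0]]
wrist_force: [-2.5, 0.3, -3.5]
opening: 0.0131
gripper_force: 59.4
```

Emit:
{"name": "arm_command", "arguments": {
  "moves": [
    [0, [0.004, 0, 0], [0, 0, 0]],
    [0, [0.008, 0, 0], [0, 0, 0]]
  ]
}}

```text
time_s: 16.85
tool_pos: [0.4862, -0.0144, 0.0145]
orientation: [[0.999, -0.035, -0.004], [-0.035, -0.999, 0.0], [-0.004, -0.0, -1.0]]
wrist_force: [-7.9, -0.2, 0.6]
opening: 0.0134
gripper_force: 59.6
```

Emit:
{"name": "arm_command", "arguments": {
  "moves": [
    [0, [0.003, 0, 0], [0, 0, 0]],
    [0, [0.006, 0, 0], [0, 0, 0]]
  ]
}}

```text
time_s: 17.1
tool_pos: [0.4865, -0.0144, 0.0145]
orientation: [[0.999, -0.035, -0.008], [-0.035, -0.999, 0.001], [-0.008, -0.0, -1.0]]
wrist_force: [-14.9, 0.4, 6.1]
opening: 0.0133
gripper_force: 60.4
```

Lane 4 also binds: 15 N with no further advance, the same as lane 3. In lane 2 the blade kept sliding, so I check lane 1 next.

Emit:
{"name": "arm_command", "arguments": {
  "moves": [
    [0, [-0.03, 0, 0], [0, 0, 0]],
    [0, [-0.09, 0, 0], [0, 0, 0]],
    [0, [-0.14, 0, 0], [0, 0, 0]],
    [0, [-0.14, 0, 0], [0, 0, 0]],
    [0, [-0.14, -0.2, 0], [0, 0, 0]],
    [0, [-0.14, -0.36, 0], [0, 0, 0]],
    [0, [-0.14, -0.36, 0], [0, 0, 0]],
    [0, [-0.14, -0.36, 0], [0, 0, 0]]
  ]
}}

```text
time_s: 18.1
tool_pos: [0.4524, 0.0947, 0.0159]
orientation: [[0.999, -0.034, 0.002], [-0.034, -0.999, -0.0], [0.002, 0.0, -1.0]]
wrist_force: [0.5, -0.4, -1.6]
opening: 0.013
gripper_force: 59.7
```

```bash
python3 look.py w7.png lane1:.005 tip:.006 shoulder:.006
```

```text
[0.4522 0.0942 0.0157] [[-0.034, -0.956, -0.292, 0.526], [-0.999, 0.033, 0.01, 0.092], [0.0, 0.293, -0.956, 0.159], [0.0, 0.0, 0.0, 1.0]]
lane1 [([409.9, 44.6], 0.97, [0.5569, 0.0565]), ([501.8, 45.6], 0.9, [0.5553, 0.0207]), ([322.4, 45.9], 0.59, [0.5577, 0.0906]), ([593.3, 43.3], 0.57, [0.5549, -0.0148]), ([324.8, 83.9], 0.28, [0.544, 0.0901])]
tip [([321.4, 84.2], 0.61, [0.5436, 0.0914]), ([413.1, 43.4], 0.34, [0.5569, 0.0554])]
shoulder [([325.0, 226.9], 0.81, [0.4846, 0.0918])]
```

Emit:
{"name": "arm_command", "arguments": {
  "moves": [
    [0, [0.035, -0.002, 0], [0, 0, 0]],
    [0, [0.044, -0.002, 0], [0, 0, 0]],
    [0, [0.052, -0.002, 0], [0, 0, 0]],
    [0, [0.065, -0.002, 0], [0, 0, 0]],
    [0, [0.078, -0.002, 0], [0, 0, 0]],
    [0, [0.09, -0.002, 0], [0, 0, 0]],
    [0, [0.1, -0.002, 0], [0, 0, 0]],
    [0, [0.11, -0.002, 0], [0, 0, 0]]
  ]
}}

```text
time_s: 19.3
tool_pos: [0.4845, 0.0942, 0.0153]
orientation: [[0.999, -0.035, -0.0], [-0.035, -0.999, 0.0], [-0.0, -0.0, -1.0]]
wrist_force: [0.1, 0.4, -0.5]
opening: 0.0136
gripper_force: 59.7
```

Emit:
{"name": "arm_command", "arguments": {
  "moves": [
    [0, [0.006, 0, 0], [0, 0, 0]],
    [0, [0.012, 0, 0], [0, 0, 0]]
  ]
}}

```text
time_s: 19.55
tool_pos: [0.4879, 0.094, 0.0152]
orientation: [[0.999, -0.035, -0.0], [-0.035, -0.999, 0.0], [-0.0, -0.0, -1.0]]
wrist_force: [0.4, -0.4, -1.5]
opening: 0.0134
gripper_force: 59.7
```

Emit:
{"name": "arm_command", "arguments": {
  "moves": [
    [0, [0.005, 0, 0], [0, 0, 0]],
    [0, [0.01, 0, 0], [0, 0, 0]]
  ]
}}

```text
time_s: 19.8
tool_pos: [0.491, 0.0939, 0.0153]
orientation: [[0.999, -0.035, -0.0], [-0.035, -0.999, -0.0], [-0.0, 0.0, -1.0]]
wrist_force: [-0.0, -0.1, -1.3]
opening: 0.0129
gripper_force: 59.7
```

Emit:
{"name": "arm_command", "arguments": {
  "moves": [
    [0, [0.005, 0, 0], [0, 0, 0]],
    [0, [0.01, 0, 0], [0, 0, 0]]
  ]
}}

```text
time_s: 20.05
tool_pos: [0.4941, 0.0938, 0.0153]
orientation: [[0.999, -0.035, -0.0], [-0.035, -0.999, -0.0], [-0.0, 0.0, -1.0]]
wrist_force: [0.0, 0.1, -2.2]
opening: 0.0132
gripper_force: 59.7
```

Emit:
{"name": "arm_command", "arguments": {
  "moves": [
    [0, [0.006, 0, 0], [0, 0, 0]],
    [0, [0.012, 0, 0], [0, 0, 0]],
    [0, [0.018, 0, 0], [0, 0, 0]],
    [0, [0.024, 0, 0], [0, 0, 0]]
  ]
}}

```text
time_s: 20.55
tool_pos: [0.5012, 0.0935, 0.0153]
orientation: [[0.999, -0.035, -0.0], [-0.035, -0.999, 0.0], [-0.0, -0.0, -1.0]]
wrist_force: [0.1, -0.7, -1.4]
opening: 0.0132
gripper_force: 59.7
```

Lane 1 is slack, with no drag at 35 mm. Lane 2 is the candidate: the blade slid steadily there, and I was pressing on the floor at the time. I retry it 1.5 mm higher.

Emit:
{"name": "arm_command", "arguments": {
  "moves": [
    [0, [-0.06, 0, 0], [0, 0, 0]],
    [0, [-0.12, 0, 0], [0, 0, 0]],
    [0, [-0.165, 0, 0], [0, 0, 0]],
    [0, [-0.165, 0, -0.005], [0, 0, 0]],
    [0, [-0.165, 0.12, -0.005], [0, 0, 0]],
    [0, [-0.165, 0.12, -0.005], [0, 0, 0]],
    [0, [-0.165, 0.12, -0.005], [0, 0, 0]]
  ]
}}

```text
time_s: 21.42
tool_pos: [0.4511, 0.0594, 0.0171]
orientation: [[0.999, -0.036, 0.001], [-0.036, -0.999, 0.0], [0.001, -0.0, -1.0]]
wrist_force: [0.1, -0.3, -0.2]
opening: 0.0131
gripper_force: 59.6
```

```bash
python3 look.py w8.png lane2:.005 tip:.007 shoulder:.007
```

```text
[0.4509 0.0596 0.017 ] [[-0.034, -0.955, -0.293, 0.525], [-0.999, 0.032, 0.01, 0.057], [-0.0, 0.293, -0.956, 0.16], [0.0, 0.0, 0.0, 1.0]]
lane2 [([501.2, 44.6], 0.88, [0.5548, -0.0137]), ([230.0, 46.9], 0.83, [0.5575, 0.0929]), ([320.1, 42.8], 0.68, [0.5578, 0.0574]), ([412.8, 44.5], 0.68, [0.556, 0.021])]
tip [([322.3, 86.3], 0.81, [0.5416, 0.0572])]
shoulder [([321.4, 227.7], 0.76, [0.483, 0.0595])]
```

Tip is 15.5 mm before the face and well aligned. I insert to about 20 mm, then feel.

Emit:
{"name": "arm_command", "arguments": {
  "moves": [
    [0, [0.035, 0, 0], [0, 0, 0]],
    [0, [0.044, 0, 0], [0, 0, 0]],
    [0, [0.052, 0, 0], [0, 0, 0]],
    [0, [0.065, 0, 0], [0, 0, 0]],
    [0, [0.078, 0, 0], [0, 0, 0]],
    [0, [0.09, 0, 0], [0, 0, 0]],
    [0, [0.1, 0, 0], [0, 0, 0]],
    [0, [0.107, 0, 0], [0, 0, 0]]
  ]
}}

```text
time_s: 22.62
tool_pos: [0.4817, 0.0582, 0.0161]
orientation: [[0.999, -0.035, -0.002], [-0.035, -0.999, 0.0], [-0.002, 0.0, -1.0]]
wrist_force: [-3.3, -0.3, -2.3]
opening: 0.0135
gripper_force: 59.5
```

Emit:
{"name": "arm_command", "arguments": {
  "moves": [
    [0, [0.005, 0, 0], [0, 0, 0]],
    [0, [0.01, 0, 0], [0, 0, 0]]
  ]
}}

```text
time_s: 22.88
tool_pos: [0.4842, 0.0582, 0.0159]
orientation: [[0.999, -0.035, -0.003], [-0.035, -0.999, 0.0], [-0.003, -0.0, -1.0]]
wrist_force: [-4.5, -0.5, -3.8]
opening: 0.0136
gripper_force: 59.4
```

Emit:
{"name": "arm_command", "arguments": {
  "moves": [
    [0, [0.005, 0, 0], [0, 0, 0]],
    [0, [0.01, 0, 0], [0, 0, 0]]
  ]
}}

```text
time_s: 23.12
tool_pos: [0.4878, 0.058, 0.0163]
orientation: [[0.999, -0.035, -0.002], [-0.035, -0.999, 0.0], [-0.002, 0.0, -1.0]]
wrist_force: [-4.0, 0.5, -3.6]
opening: 0.0136
gripper_force: 59.4
```

Steady at 4 N and sliding freely, so this looks like the right lane.

Emit:
{"name": "arm_command", "arguments": {
  "moves": [
    [0, [0.006, 0, 0], [0, 0, 0]],
    [0, [0.012, 0, 0], [0, 0, 0]],
    [0, [0.018, 0, 0], [0, 0, 0]]
  ]
}}

```text
time_s: 23.5
tool_pos: [0.4936, 0.0578, 0.0165]
orientation: [[0.999, -0.035, -0.001], [-0.035, -0.999, 0.0], [-0.001, 0.0, -1.0]]
wrist_force: [-3.3, -0.1, -5.7]
opening: 0.0133
gripper_force: 59.3
```

Emit:
{"name": "arm_command", "arguments": {
  "moves": [
    [0, [0.006, 0, 0], [0, 0, 0]],
    [0, [0.012, 0, 0], [0, 0, 0]],
    [0, [0.018, 0, 0], [0, 0, 0]]
  ]
}}

```text
time_s: 23.88
tool_pos: [0.4992, 0.0576, 0.0167]
orientation: [[0.999, -0.035, -0.001], [-0.035, -0.999, 0.0], [-0.001, -0.0, -1.0]]
wrist_force: [-4.7, 0.2, -5.9]
opening: 0.0131
gripper_force: 59.2
```

Emit:
{"name": "arm_command", "arguments": {
  "moves": [
    [0, [0.008, 0, 0], [0, 0, 0]],
    [0, [0.016, 0, 0], [0, 0, 0]],
    [0, [0.024, 0, 0], [0, 0, 0]],
    [0, [0.032, 0, 0], [0, 0, 0]],
    [0, [0.04, 0, 0.002], [0, 0, 0]],
    [0, [0.047, 0, 0.004], [0, 0, 0]],
    [0, [0.054, 0, 0.004], [0, 0, 0]],
    [0, [0.062, 0, 0.004], [0, 0, 0]]
  ]
}}

```text
time_s: 24.88
tool_pos: [0.5181, 0.0569, 0.0156]
orientation: [[0.999, -0.035, 0.0], [-0.035, -0.999, 0.0], [0.0, -0.0, -1.0]]
wrist_force: [-2.4, -0.6, -5.9]
opening: 0.0133
gripper_force: 59.1
```

```bash
python3 look.py w9.png lane2:.005 shoulder:.006; python3 -c "
import cv2
a=cv2.convertScaleAbs(cv2.imread('pics/w9.png')[0:300,150:500],alpha=2.2);cv2.imwrite('pics/w9b.png',cv2.resize(a,(700,600)))"
```

```text
[0.5185 0.0569 0.0158] [[-0.034, -0.955, -0.293, 0.592], [-0.999, 0.032, 0.01, 0.055], [0.0, 0.293, -0.956, 0.159], [0.0, 0.0, 0.0, 1.0]]
lane2 []
shoulder [([323.6, 228.9], 0.94, [0.5503, 0.0556])]
```

View pics/w9b.png

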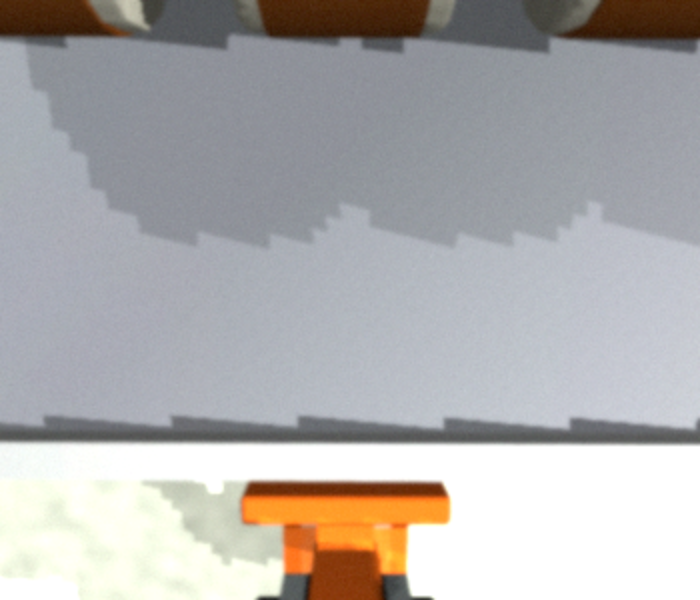

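W9b: shoulder plate at about (322,230) in the full picture, still just in front of the face, by about 6 mm.

Emit:
{"name": "arm_command", "arguments": {
  "moves": [
    [0, [0.004, 0, 0], [0, 0, 0]],
    [0, [0.008, 0, 0], [0, 0, 0]],
    [0, [0.012, 0, 0.001], [0, 0, 0]],
    [0, [0.015, 0, 0.001], [0, 0, 0]]
  ]
}}

```text
time_s: 25.52
tool_pos: [0.5224, 0.0568, 0.0153]
orientation: [[0.999, -0.035, -0.0], [-0.035, -0.999, 0.0], [-0.0, -0.0, -1.0]]
wrist_force: [-3.3, 0.7, -5.5]
opening: 0.0134
gripper_force: 59.1
```

Emit:
{"name": "arm_command", "arguments": {
  "moves": [
    [0, [0.004, 0, 0], [0, 0, 0]],
    [0, [0.007, 0, 0], [0, 0, 0]]
  ]
}}

```text
time_s: 25.78
tool_pos: [0.5246, 0.0567, 0.0153]
orientation: [[0.999, -0.035, 0.0], [-0.035, -0.999, 0.0], [0.0, -0.0, -1.0]]
wrist_force: [-2.6, 0.2, -5.2]
opening: 0.0133
gripper_force: 59.1
```

Emit:
{"name": "arm_command", "arguments": {
  "moves": [
    [0, [0.003, 0, 0], [0, 0, 0]],
    [0, [0.005, 0, 0], [0, 0, 0]]
  ]
}}

```text
time_s: 26.02
tool_pos: [0.5257, 0.0567, 0.0152]
orientation: [[0.999, -0.035, -0.001], [-0.035, -0.999, 0.0], [-0.001, 0.0, -1.0]]
wrist_force: [-5.3, 0.6, -2.8]
opening: 0.0135
gripper_force: 59.2
```

Emit:
{"name": "arm_command", "arguments": {
  "moves": [
    [0, [0.002, 0, 0], [0, 0, 0]],
    [0, [0.003, 0, 0], [0, 0, 0]]
  ]
}}

```text
time_s: 26.28
tool_pos: [0.5256, 0.0567, 0.0151]
orientation: [[0.999, -0.035, -0.003], [-0.035, -0.999, 0.0], [-0.003, 0.0, -1.0]]
wrist_force: [-8.7, 0.5, -0.5]
opening: 0.0132
gripper_force: 59.6
```

Emit:
{"name": "arm_command", "arguments": {
  "moves": [
    [0, [0, 0, 0.002], [0, 0, 0]],
    [0, [0, 0, 0.004], [0, 0, 0]],
    [0, [0, 0, 0.004], [0, 0, 0]]
  ]
}}

```text
time_s: 26.65
tool_pos: [0.5256, 0.0567, 0.0142]
orientation: [[0.999, -0.035, -0.003], [-0.035, -0.999, -0.0], [-0.003, 0.0, -1.0]]
wrist_force: [-11.3, 0.1, 0.7]
opening: 0.0133
gripper_force: 60.1
```

Emit:
{"name": "arm_command", "arguments": {
  "moves": [
    [0.3, [0, 0, 0], [0, 0, 0]],
    [0.6, [0, 0, 0], [0, 0, 0]],
    [0.6, [0, 0, 0], [0, 0, 0]],
    [0.6, [0, 0, 0], [0, 0, 0]],
    [0.6, [0, 0, -0.1], [0, 0, 0]],
    [0.6, [0, 0, -0.3], [0, 0, 0]],
    [0.6, [-0.3, 0, -0.5], [0, 0, 0]],
    [0.6, [-0.3, 0, -0.6], [0, 0, 0]]
  ]
}}

```text
time_s: 27.65
tool_pos: [0.4374, 0.0597, 0.1903]
orientation: [[0.999, -0.035, -0.002], [-0.035, -0.999, 0.0], [-0.002, -0.0, -1.0]]
wrist_force: [1.0, 0.3, 1.2]
opening: 0.0509
gripper_force: 0.0
```

Emit:
{"name": "arm_command", "arguments": {
  "moves": [
    [0.6, [0, 0, 0], [0, 0, 0]],
    [0.6, [0, 0, 0], [0, 0, 0]],
    [0.6, [0, 0, 0], [0, 0, 0]]
  ]
}}

```text
time_s: 28.02
tool_pos: [0.4391, 0.0596, 0.1885]
orientation: [[0.999, -0.035, -0.003], [-0.035, -0.999, 0.0], [-0.003, -0.0, -1.0]]
wrist_force: [-0.4, -0.6, 0.1]
opening: 0.0511
gripper_force: 0.0
```

```bash
python3 look.py w10.png lane2:.005 shoulder:.005 blade:.005; python3 -c "
import cv2
a=cv2.convertScaleAbs(cv2.imread('pics/w10.png')[0:300,150:500],alpha=2.2);cv2.imwrite('pics/w10b.png',cv2.resize(a,(700,600)))"
```

```text
[0.439  0.0596 0.1883] [[-0.034, -0.954, -0.297, 0.513], [-0.999, 0.032, 0.01, 0.058], [0.0, 0.298, -0.955, 0.331], [0.0, 0.0, 0.0, 1.0]]
lane2 [([403.8, 75.1], 0.89, [0.5553, -0.013]), ([322.6, 78.4], 0.81, [0.5551, 0.0558]), ([365.1, 78.2], 0.79, [0.554, 0.0198]), ([280.0, 77.4], 0.67, [0.5571, 0.0919])]
shoulder [([323.0, 75.7], 0.92, [0.5574, 0.0554]), ([61.2, 311.8], 0.62, [0.3427, 0.3341])]
blade [([38.4, 296.1], 0.9, [0.3614, 0.353]), ([325.7, 118.1], 0.64, [0.5235, 0.0542])]
```

View pics/w10b.png

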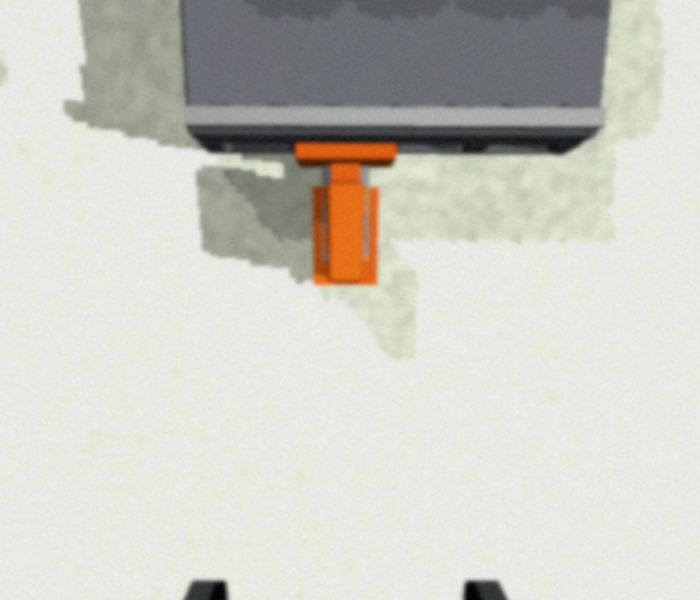

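W10b: the blade stands straight in lane 2 with its shoulder against the front face, at about (323,76) in the full picture. The gripper is clear. I hand the job in.

```bash
python3 -c "
from station import env
print(env.finish_job())"
```

```text
the job is handed in; nothing more can be done
None
```

I left the blade in lane 2, let go, with its shoulder against the front face: drag there was a steady 2–6 N, lane 1 was slack and lanes 3 and 4 bound; the job is handed in but gave no verdict, and the wrist force reached about 22 N once, in lane 3.

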